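# Unhook the T-hook from its slotted anchor and bin both parts

## Robot

A 6-joint arm with a two-finger parallel gripper is mounted at the origin on the work surface. World frame = base frame: x ahead of the robot, y to its left, z up, the work surface at z = 0. Lengths are in mm, angles in degrees, forces in N, time in s.
With the tool pointing down it reaches from about 275 to 750 mm from the base axis. Payload 10.2 kg.
Tool frame: the origin (TCP) lies at the very end of the fingers, on their centre line; the grasp point (between the pads) lies robot.grasp_offset behind it (robot.grasp_offset is the distance from the TCP to the grasp point, in mm); z points along the fingers, y is the line along which they close (so a half turn about z gives the same grasp; the last joint's range is limited). The gripper opens to 88 mm and grips with 3 to 60 N. Pads are 18 mm wide; open, the fingers measure 123 mm over their backs; the gripper's body (75 mm by 187 mm) begins 45 mm behind the grasp point.
Start: joints at [-81.669, 17.928, 85.812, -0, 76.261, -12.8], TCP at [189.248, -489.71, 238.72] pointing down, gripper open.
Joint ranges: [-168.41, 168.41], [-55.51, 124.54], [10.69, 146.95], [-70.63, 250.63], [1, 178], [-165.06, 165.06]. Speed limits (degrees/s): [136.94, 136.94, 172.46, 180, 180, 180].

## Interface

Orientations are given as [roll, pitch, yaw] about the fixed x, y, z axes, in that order (R = Rz(yaw) Ry(pitch) Rx(roll)).
In Python, from station import monitor, eyes, ticket, robot gives the robot as it stands.
- The arm moves only by the tool play_rows, never from a script. Its argument "moves" is a list that holds one entry, the list of rows, each a list of 7 numbers: the shift along the tool's x, y, z normalised to -1 to 1, where 1 is 0.3 m, then the turn, a rotation vector about the tool's x, y, z normalised to -1 to 1, where 1 is pi rad, then the finger opening in mm, from 0 to 88.1. In form: [[[dx, dy, dz, wx, wy, wz, fingers], ...]]. A call has 1 to 10 rows; each row is the pose to reach, as a shift and turn from the pose commanded when the call began, along the tool's axes at that moment, turning the shorter way round; what a row does not reach only later rows make up. A row lasts 1/8 s, in which the tool goes at most 62.5 mm and 10.7 degrees, less where a joint would pass 70% of its speed; a pose out of reach is approached as far as the arm can. A call with a number of a shift or a turn outside -1 to 1 is refused whole. A call with a gripper value outside its range is refused whole. The fingers move at their own pace and stop on an object; "force" is the grip in N (left out, the last holds). Time passes only in rows, so rows that repeat a pose let the fingers close. It gives the time, the measured TCP pose, the force, the opening and the grip force at its end, in the units of the state.
- monitor.state(): the state, without advancing time (a new reading comes with each control period).
- eyes.read_camera(name): name is "scene" or "side" or "wrist"; returns the picture (384x512x3 uint8, blue, green, red); there is no depth.
- eyes.camera_info(name): a dict with "K" (3x3 intrinsics, pixels), "distortion" ([k1, k2, p1, p2, k3] as OpenCV has them; the pictures are not rectified), "rvec" (rotation vector, rad) and "tvec" (3), from world to camera coordinates, as OpenCV has them. Camera axes: x right, y down, z forward; pixel columns grow to the right and rows downward; lengths in mm; the calibration is good to about 2 mm. A picture is of the moment at which its call begins: read the wrist's pose just before it. camera_info takes no time and is no camera call; for the wrist camera it gives the pose at the moment of the call.
- ticket.finish_job(): hands the job in; it is judged then, once.
The state is a dict: "t": time; "joints": joint angles; "qvel": joint speeds; "effort": joint torques, N m; "ee_pos": TCP position; "eef_rot": TCP orientation; "wrist_force": force on the tool from outside, world axes, zero at the start; "moment": the same for the moment, N m; "grip_width": opening from 0.0 (shut) to 1.0 (fully open); "grip_force": force on a finger pad.
Only numpy, scipy, OpenCV 4.12 (cv2) and the standard library are available. Lean on these libraries where they do the work, as an engineer would, in place of code of your own. Each camera call takes 0.05 s, during which the arm holds its last target. There are 200 camera calls.

## Task

The orange T-hook on the bench is still locked into the blue slotted anchor. Lift and twist it out of the slot, then put the orange hook in the red bin and the blue anchor in the yellow bin, each let go and at rest inside its bin.

Things in the scene. Friction and masses are not known exactly. Their poses are not given: they have to be found in the camera images.
- hook: Orange steel T-hook, 0.18 kg, upright through the blue anchor's slot (not the grey hook in the green anchor). Origin: centre of its foot's underside, on the bench; z up the shank. Foot: bar 38 mm long in y, 10 wide in x, 10 high, with a 15 mm round boss mid-way. Shank 12 mm thick. Flat head to grip: 12 mm thick in x, 30 wide in y, z = 62 to 98 mm. Half-turn symmetric about z.
- anchor: Blue loose channel, 0.3 kg, open below; origin: centre of underside, z up. 84 mm long (x), 56 wide (y, grip here), 32 high; top 5 mm thick with central slot 50 (x) by 22 (y); 48 wide inside. Hook foot starts under it, skewed across the slot (hook yaw = anchor yaw + 0.3 to 0.65 rad). Foot lifts 17 mm before catching, turns freely at slot centre, exits up when hook y is along anchor x within 15 deg.
- bin_red: Red open-topped bin for hooks, fixed, 180 x 180 mm outside, 50 mm high, walls 4 mm, floor about 4 mm. Origin: centre of its underside, z up. It changes places with the yellow bin.
- bin_yellow: Yellow open-topped bin for anchors, fixed, of the same size and origin as the red one.
Mind the look-alikes: they are no part of the job. What is shaped like the hook but purple or turquoise is not meant.

How it is judged (in metres and radians):
On the way:
1. the orange hook is out of the blue anchor: its foot is above the anchor's top plate, or off to its side by 100 mm ((z of hook in the frame of anchor above 0.034 m or horizontal distance between hook and anchor above 0.1 m)), for 0.1 s.
At the end, for the whole second after the job is handed in: The orange hook rests in the red bin and the blue anchor in the yellow bin: the origin of each within 80 mm of its bin's centre along both sides of the bin and less than 45 mm above the bin's underside, both still (under 30 mm/s) (x of hook in the frame of bin_red between -0.08 and 0.08 m and y of hook in the frame of bin_red between -0.08 and 0.08 m and z of hook in the frame of bin_red below 0.045 m and linear speed of each of hook, anchor below 0.03 m/s and x of anchor in the frame of bin_yellow between -0.08 and 0.08 m and y of anchor in the frame of bin_yellow between -0.08 and 0.08 m and z of anchor in the frame of bin_yellow below 0.045 m); the robot touches nothing.
It also fails if it takes over 67 s, if anything falls off the work surface, if the arm or the gripper's body presses on something with over 40 N, if the wrist force passes 120 N, or if a joint passes its speed limit or range.

## Working session

There is one attempt and no reset: what is moved stays moved. The work goes in short steps, Python scripts to look and compute and a tool call to move; the robot and the scene stay as the last step left them, time stands still between calls to the robot, and variables do not carry over. Pictures are saved under pics/ and viewed, at most 11 in all, crops included, and the job is handed in when it is done.

Besides the shell and the picture viewer there is one more tool, called after "Request:" by a JSON object that holds its "name" and its "arguments". play_rows: Moves the arm, as the interface text tells. Scaled input: -1 to 1 covers 0.3 m each way for a shift and pi rad each way for a turn. Its arguments: {"type":"object","properties":{"moves":{"type":"array","items":{"type":"array","items":{"type":"array","items":{"type":"number"}}}},"force":{"type":"number"}},"required":["moves"]}

```bash
ls; mkdir -p pics; python3 - <<'E'
from station import monitor, eyes, ticket, robot
import cv2,numpy as np
print(monitor.state(), robot.grasp_offset)
ims=[]
for n in ["scene","side"]:
    im=eyes.read_camera(n); cv2.imwrite(f"pics/{n}0.png",im); ims.append(im)
    i=eyes.camera_info(n); print(n,{k:np.round(v,4).tolist() for k,v in i.items()})
cv2.imwrite("pics/a.png",np.vstack(ims)[:, :])
cv2.imwrite("pics/a.png",cv2.resize(np.hstack(ims),(800,300)))
E
```

```text
pics
{'t': 0.0, 'joints': array([-8.16681061e+01,  1.79583005e+01,  8.58530790e+01,  1.60745240e-03,
        7.62590902e+01, -1.28016531e+01]), 'qvel': array([-0.04804813, -0.01696438,  0.03374476, -0.03544073, -0.03830251,
       -0.1000789 ]), 'effort': array([ 2.90013086e-03, -4.02202427e+01, -2.52264655e+01,  6.96425443e-02,
        3.52270191e-02, -1.16903266e-04]), 'ee_pos': array([ 189.23033898, -489.46089337,  238.1773861 ]), 'eef_rot': array([-1.79931628e+02, -1.71366089e-02,  2.11331540e+01]), 'wrist_force': array([-0.2013926 ,  0.14793021, -0.06852781]), 'moment': array([0.03635051, 0.04682077, 0.02181912]), 'grip_force': 0.0, 'grip_width': 0.9995300516760612} 18.700000000000003
scene {'K': [[499.9788, 0.0, 254.5442], [0.0, 499.9788, 189.9307], [0.0, 0.0, 1.0]], 'distortion': [-0.0154, 0.0, 0.0, 0.0, 0.0], 'rvec': [0.7441, 2.6541, -1.0278], 'tvec': [436.5791, -196.7362, 1701.3427]}
side {'K': [[484.022, 0.0, 250.2894], [0.0, 484.022, 191.3727], [0.0, 0.0, 1.0]], 'distortion': [-0.1085, 0.0, 0.0, 0.0, 0.0], 'rvec': [0.4011, -2.5916, 1.4072], 'tvec': [484.0194, 89.9612, 990.9475]}
```

View pics/scene0.png

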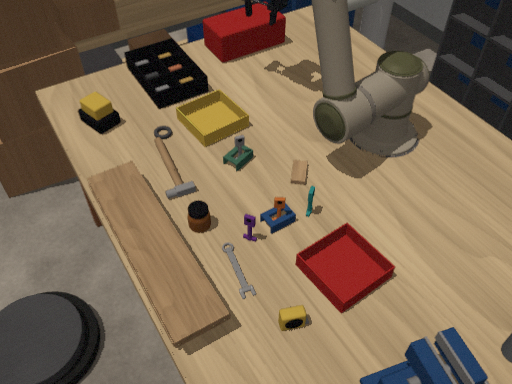

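View pics/side0.png

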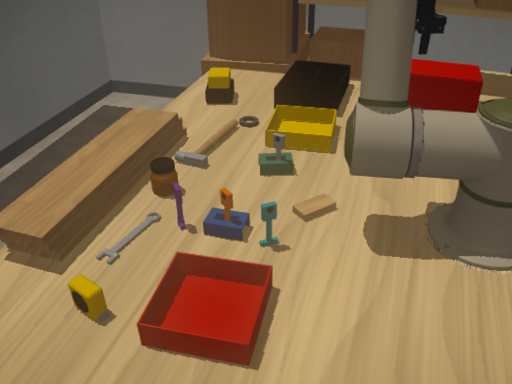

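The scene view shows the orange hook at about (280,207) standing in the blue anchor at (279,217). The purple (250,227) and turquoise (310,200) look-alikes stand on either side, the red bin is at (345,266) and the yellow bin at (213,117). In the side view the hook is at (227,204), the anchor at (227,222), the red bin at (210,305) and the yellow bin at (302,127).

```bash
cat > h.py <<'E'
import cv2,numpy as np
from scipy.spatial.transform import Rotation as Ro
def ray(i,px):
    u=cv2.undistortPoints(np.array(px,float).reshape(-1,1,2),np.array(i["K"]),np.array(i["distortion"]))[:,0]
    R=cv2.Rodrigues(np.array(i["rvec"],float))[0]; t=np.array(i["tvec"],float).ravel()
    return -R.T@t, np.c_[u,np.ones(len(u))]@R
def onz(i,px,z):
    c,d=ray(i,px); return c+d*((z-c[2])/d[:,2])[:,None]
def proj(i,P): return cv2.projectPoints(np.array(P,float).reshape(-1,3),np.array(i["rvec"],float),np.array(i["tvec"],float),np.array(i["K"]),np.array(i["distortion"]))[0][:,0]
def tri(i1,p1,i2,p2):
    c1,d1=ray(i1,[p1]);c2,d2=ray(i2,[p2]);d1=d1[0];d2=d2[0]
    s=np.linalg.lstsq(np.c_[d1,-d2],c2-c1,rcond=None)[0]
    a=c1+s[0]*d1;b=c2+s[1]*d2
    return (a+b)/2,np.linalg.norm(a-b)
HUE=dict(orange=(6,17,150,90),blue=(105,125,110,40),red=(-4,4,150,60),yellow=(22,30,150,80),purple=(128,150,80,40),turq=(84,98,80,50))
def blobs(im,col,amin=30):
    h,s,v=[x.astype(int) for x in cv2.split(cv2.cvtColor(im,cv2.COLOR_BGR2HSV))]
    lo,hi,sm,vm=HUE[col]; h=np.where(h>174,h-180,h)
    m=((h>=lo)&(h<=hi)&(s>sm)&(v>vm)).astype(np.uint8)*255
    cs=cv2.findContours(m,cv2.RETR_EXTERNAL,cv2.CHAIN_APPROX_NONE)[0]
    return [c[:,0] for c in sorted(cs,key=cv2.contourArea,reverse=True) if cv2.contourArea(c)>amin]
E
python3 - <<'E'
from h import *
from station import eyes
for n in ["scene","side"]:
    im=cv2.imread(f"pics/{n}0.png"); i=eyes.camera_info(n)
    print(n,"cam",-cv2.Rodrigues(i["rvec"])[0].T@i["tvec"])
    for c in HUE:
        for b in blobs(im,c)[:4]:
            hu=cv2.convexHull(b.astype(np.int32)); ap=cv2.approxPolyDP(hu,4,True)[:,0]
            print(c,int(cv2.contourArea(b)),b.mean(0).round(),ap.tolist() if c in("red","yellow","blue","orange") else "", onz(i,[b.mean(0)],30).round())
E
```

```text
scene cam [1050.12576737  873.20437661 1121.88388345]
orange 121 [278. 208.] [[284, 198], [280, 215], [273, 219], [275, 197]] [[504. 118.  30.]]
blue 1801 [408. 370.] [[451, 382], [360, 380], [424, 339]] [[519. 667.  30.]]
blue 723 [465. 356.] [[442, 331], [455, 330], [485, 374], [483, 382], [475, 383]] [[383. 710.  30.]]
blue 367 [278. 217.] [[294, 214], [293, 221], [272, 232], [261, 220], [261, 214], [285, 204]] [[525. 147.  30.]]
blue 199 [195.  32.] [[201, 23], [203, 37], [189, 41], [187, 27]] [[ 275. -863.   30.]]
red 4775 [344. 266.] [[347, 223], [393, 268], [390, 277], [341, 312], [296, 261], [301, 251]] [[468. 373.  30.]]
red 3115 [247.  28.] [[284, 16], [282, 42], [225, 61], [205, 44], [205, 18], [256, 3]] [[  73. -777.   30.]]
yellow 1424 [207. 114.] [[248, 116], [203, 138], [180, 121], [176, 108], [219, 90]] [[ 484. -362.   30.]]
yellow 352 [ 94. 105.] [[96, 92], [109, 106], [93, 116], [80, 100]] [[ 796. -610.   30.]]
yellow 280 [289. 315.] [[303, 307], [304, 317], [281, 326], [280, 310]] [[668. 418.  30.]]
yellow 30 [238. 126.] [[245, 126], [231, 128], [241, 122]] [[ 424.
[... 255 characters left out ...]
.  30.]]
orange 235 [162. 179.] [[175, 170], [172, 183], [153, 190], [151, 172]] [[718.  32.  30.]]
orange 233 [226. 204.] [[222, 188], [231, 193], [229, 220], [221, 203]] [[535.  86.  30.]]
red 5023 [207. 314.] [[139, 323], [188, 275], [262, 287], [247, 344], [210, 346]] [[454. 396.  30.]]
red 3248 [444.  85.] [[411, 59], [478, 66], [482, 83], [475, 111], [410, 106]] [[  69. -812.   30.]]
yellow 2497 [299. 128.] [[276, 105], [336, 109], [329, 151], [265, 145], [265, 129]] [[ 471. -326.   30.]]
yellow 810 [ 88. 296.] [[80, 274], [101, 288], [106, 309], [96, 319], [70, 290], [68, 282]] [[665. 420.  30.]]
yellow 381 [219.  78.] [[229, 68], [228, 87], [208, 86], [210, 68]] [[ 843. -660.   30.]]
```

```bash
python3 - <<'E'
from h import *
from station import eyes
s=eyes.camera_info("scene");d=eyes.camera_info("side")
for nm,i,p in [("red sc",s,[[296,262],[346,226],[393,267],[343,299]]),("red side",d,[[180,257],[273,265],[253,350],[146,322]]),("yel sc",s,[[177,108],[213,92],[248,116],[208,134]]),("yel side",d,[[275,107],[337,110],[331,137],[267,131]])]:
    P=onz(i,p,50); print(nm,P[:,:2].round().tolist(),"c",P.mean(0).round(),"sides",np.linalg.norm(P-np.roll(P,1,0),axis=1).round(), "diagmid",((P[0]+P[2])/2).round(),((P[1]+P[3])/2).round())
print("hook head",tri(s,(279.5,202),d,(226.5,195)))
print("hook head low?",tri(s,(278,208),d,(226,204)))
print("anchor corners sc z32",onz(s,[[261,214],[285,204],[295,214],[272,225]],32).round())
print("turq/purple",tri(s,(310,190),d,(269,206)),tri(s,(250,217),d,(178,187)))
st=__import__("station").monitor.state()
w=eyes.camera_info("wrist");R=Ro.from_euler("xyz",st["eef_rot"],degrees=True).as_matrix();Rc=cv2.Rodrigues(w["rvec"])[0]
c=-Rc.T@w["tvec"];print("cam in tool",R.T@(c-st["ee_pos"]),"axes",(R.T@Rc.T).round(2).tolist(),w["K"])
E
```

```text
red sc [[576.0, 309.0], [392.0, 283.0], [373.0, 450.0], [539.0, 457.0]] c [470. 375.  50.] sides [152. 185. 169. 167.] diagmid [474. 380.  50.] [466. 370.  50.]
red side [[545.0, 299.0], [378.0, 270.0], [355.0, 457.0], [530.0, 457.0]] c [452. 371.  50.] sides [159. 169. 189. 175.] diagmid [450. 378.  50.] [454. 364.  50.]
yel sc [[565.0, -420.0], [417.0, -436.0], [380.0, -258.0], [537.0, -247.0]] c [ 475. -340.   50.] sides [176. 149. 182. 158.] diagmid [ 473. -339.   50.] [ 477. -342.   50.]
yel side [[565.0, -409.0], [383.0, -439.0], [369.0, -257.0], [541.0, -244.0]] c [ 464. -337.   50.] sides [166. 184. 182. 172.] diagmid [ 467. -333.   50.] [ 462. -342.   50.]
hook head (array([515.29156557, 137.52236849,  85.01829023]), np.float64(6.674099783720243))
hook head low? (array([518.34126724, 136.28620897,  61.05796862]), np.float64(7.893261723219327))
anchor corners sc z32 [[560. 114.  32.]
 [481. 118.  32.]
 [478. 164.  32.]
 [555. 164.  32.]]
turq/purple (array([421.00496086, 149.48681769,  87.5421696 ]), np.float64(0.99257005487466)) (array([616.51574133, 147.94925527,  93.17500564]), np.float64(4.51419734582438))
cam in tool [  82.79025853    0.89679211 -145.11487398] axes [[0.0, -0.95, -0.32], [1.0, 0.0, -0.0], [0.0, -0.32, 0.95]] [[339.18826671   0.         253.17121222]
 [  0.         339.18826671 189.06586982]
 [  0.           0.           1.        ]]
```

Request:
{"name": "play_rows", "arguments": {"moves": [[[0.89,-0.78,0,0,0,0,88],[0.89,-0.78,0,0,0,0,88],[0.89,-0.78,0,0,0,0,88],[0.89,-0.78,0,0,0,0,88],[0.89,-0.78,0,0,0,0,88],[0.89,-0.78,0,0,0,0,88],[0.89,-0.78,0,0,0,0,88]]]}}

```text
t: 0.98
ee_pos: [354.6, -173.2, 238.7]
eef_rot: [-180.0, -0.0, 21.4]
wrist_force: [0.2, -1.0, -0.7]
grip_width: 0.997
grip_force: 0.0
```

Request:
{"name": "play_rows", "arguments": {"moves": [[[0.89,-0.78,0,0,0,-0.53,50],[0.89,-0.78,0,0,0,-0.53,50],[0.89,-0.78,0,0,0,-0.53,50],[0.89,-0.78,0,0,0,-0.53,50],[0.89,-0.78,0,0,0,-0.53,50],[0.89,-0.78,0,0,0,-0.53,50],[0.89,-0.78,0,0,0,-0.53,50],[0.89,-0.78,0,0,0,-0.53,50],[0.89,-0.78,0,0,0,-0.53,50],[0.89,-0.78,0,0,0,-0.53,50]]]}}

```text
t: 2.22
ee_pos: [518.9, 138.3, 238.4]
eef_rot: [-180.0, -0.0, 116.4]
wrist_force: [-0.4, -0.0, -0.6]
grip_width: 0.568
grip_force: 0.0
```

```bash
python3 - <<'E'
from h import *
from station import eyes,monitor
st=monitor.state(); i=eyes.camera_info("wrist"); im=eyes.read_camera("wrist"); cv2.imwrite("pics/w1.png",im)
np.savez("w1.npz",**{k:np.array(i[k]) for k in("K","distortion","rvec","tvec")})
print(st["t"],st["ee_pos"],st["eef_rot"],st["joints"])
for c in("orange","blue"):
    for b in blobs(im,c)[:3]:
        z=98 if c=="orange" else 32
        ap=cv2.approxPolyDP(cv2.convexHull(b.astype(np.int32)),5,True)[:,0]
        print(c,cv2.contourArea(b),ap.tolist(),onz(i,ap,z)[:,:2].round().tolist())
        r=cv2.minAreaRect(onz(i,b,z)[:,:2].astype(np.float32));print("  rect",r)
E
```

```text
2.225 [518.91850659 138.3431741  238.38051744] [-1.79967401e+02 -4.56093358e-03  1.16386429e+02] [ 2.42524632e+00  1.94821777e+01  8.37295485e+01 -9.31644198e-03
  7.68199156e+01 -2.39590569e+01]
orange 720.5 [[240, 142], [256, 149], [262, 183], [254, 189], [237, 164]] [[497.0, 159.0], [511.0, 160.0], [530.0, 135.0], [526.0, 127.0], [503.0, 141.0]]
  rect ((513.054443359375, 145.04258728027344), (20.5496768951416, 43.596004486083984), 47.262027740478516)
blue 1356.5 [[237, 123], [297, 151], [275, 194], [262, 187], [235, 132]] [[488.0, 164.0], [558.0, 165.0], [559.0, 112.0], [543.0, 113.0], [491.0, 154.0]]
  rect ((523.969482421875, 138.3762969970703), (71.18685150146484, 53.85905075073242), 1.136297583580017)
blue 524.0 [[222, 131], [245, 181], [214, 163]] [[478.0, 149.0], [523.0, 111.0], [485.0, 114.0]]
  rect ((493.4817199707031, 122.86259460449219), (24.285289764404297, 59.01031494140625), 45.977264404296875)
```

View pics/w1.png

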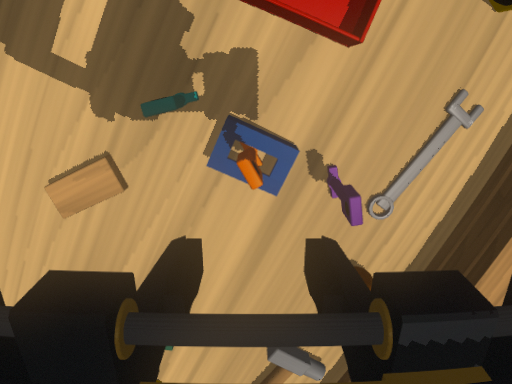

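The wrist view shows the blue anchor at about (253,155), with the orange hook head leaning across it from (240,160) to (260,188). The turquoise (170,104) and purple (345,195) look-alikes stand clear on each side. I'll enlarge it to get precise corners.

```bash
python3 - <<'E'
import cv2
im=cv2.imread("pics/w1.png")[100:210,190:320]
cv2.imwrite("pics/w1c.png",cv2.resize(im,None,fx=5,fy=5,interpolation=cv2.INTER_CUBIC))
E
```

```text
(no output)
```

View pics/w1c.png

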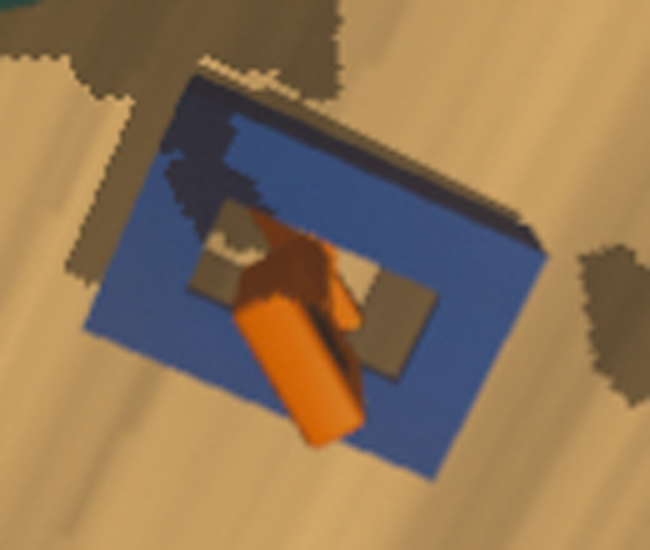

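```bash
python3 - <<'E'
from h import *
i=dict(np.load("w1.npz"))
f=lambda p,z:onz(i,np.array(p)/5+[190,100],z)[:,:2]
for nm,p,z in [("plate",[[187,93],[545,258],[433,480],[85,327]],32),("slot",[[225,200],[440,293],[398,380],[188,290]],32),("head",[[238,312],[288,293],[363,420],[315,447]],98)]:
    P=f(p,z); e=np.roll(P,-1,0)-P
    print(nm,P.round(1).tolist(),"c",P.mean(0).round(1),"len",np.linalg.norm(e,axis=1).round(1),"dir",np.degrees(np.arctan2(e[:,1],e[:,0])).round(1))
E
```

```text
plate [[477.6, 163.3], [560.0, 165.7], [561.9, 111.0], [479.0, 108.7]] c [519.6 137.2] len [82.5 54.7 82.8 54.6] dir [   1.6  -88.1 -178.4   91.5]
slot [[494.2, 146.7], [543.6, 149.0], [544.4, 128.0], [495.4, 125.9]] c [519.4 137.4] len [49.5 21.1 49.1 20.9] dir [   2.7  -87.8 -177.6   93.4]
head [[502.4, 142.3], [508.7, 149.1], [530.7, 134.4], [525.3, 126.1]] c [516.8 138. ] len [ 9.3 26.5  9.9 28. ] dir [  47.6  -33.9 -123.   144.8]
```

```bash
python3 - <<'E'
from h import *
i=dict(np.load("w1.npz"))
for yaw in (30,38,55):
    R=Ro.from_euler("z",yaw,degrees=True).as_matrix(); o=np.array([518.5,137.5,0])
    q=lambda pts:((proj(i,o+np.array(pts)@R.T)-[190,100])*5).round().astype(int).tolist()
    print(yaw,"top",q([[6,15,98],[-6,15,98],[-6,-15,98],[6,-15,98]]),"low",q([[6,15,62],[-6,15,62],[-6,-15,62],[6,-15,62]]),"foot",q([[5,19,10],[-5,19,10],[-5,-19,10],[5,-19,10]]))
E
```

```text
30 top [[338, 290], [269, 294], [281, 458], [348, 454]] low [[336, 247], [274, 251], [284, 399], [345, 396]] foot [[327, 181], [282, 184], [293, 350], [337, 347]]
38 top [[326, 287], [258, 300], [293, 461], [359, 448]] low [[324, 244], [263, 257], [295, 402], [355, 390]] foot [[315, 180], [271, 189], [305, 351], [348, 342]]
55 top [[298, 286], [237, 318], [320, 462], [380, 431]] low [[300, 243], [245, 273], [319, 403], [373, 375]] foot [[289, 182], [249, 204], [331, 349], [369, 328]]
```

The projected model for a hook yaw of about 55° matches both the head and foot corners. So the hook's y axis lies at about -34.5° and the anchor's x axis at about 2°, which means it needs a twist of about +36.5°. I'll align the tool at yaw 145.5, descend and grip.

Request:
{"name": "play_rows", "arguments": {"moves": [[[0,-0.005,0.15,0,0,-0.162,50],[0,-0.005,0.3,0,0,-0.162,50],[0,-0.005,0.4,0,0,-0.162,50],[0,-0.005,0.5,0,0,-0.162,50],[0,-0.005,0.55,0,0,-0.162,50],[0,-0.005,0.59,0,0,-0.162,50],[0,-0.005,0.59,0,0,-0.162,50],[0,-0.005,0.59,0,0,-0.162,50]]]}}

```text
t: 3.28
ee_pos: [517.8, 138.7, 62.5]
eef_rot: [179.9, 0.1, 145.7]
wrist_force: [0.2, -0.4, -0.7]
grip_width: 0.569
grip_force: 0.0
```

Request:
{"name": "play_rows", "arguments": {"moves": [[[0,0,0,0,0,0,25],[0,0,0,0,0,0,16],[0,0,0,0,0,0,8],[0,0,0,0,0,0,8],[0,0,0,0,0,0,8],[0,0,0,0,0,0,8]]], "force": 35}}

```text
t: 4.03
ee_pos: [517.3, 138.7, 61.7]
eef_rot: [-180.0, -0.0, 145.7]
wrist_force: [-1.1, 0.2, 0.6]
grip_width: 0.136
grip_force: 34.8
```

```bash
python3 - <<'E'
from h import *
from station import eyes,monitor
st=monitor.state(); im=eyes.read_camera("wrist"); im2=eyes.read_camera("side")
cv2.imwrite("pics/w2.png",np.hstack([cv2.resize(im,(400,300)),cv2.resize(im2[120:300,120:360],(400,300))]))
print({k:np.round(st[k],2) for k in("t","ee_pos","eef_rot","wrist_force","grip_width","grip_force")})
E
```

```text
{'t': np.float64(4.03), 'ee_pos': array([517.29, 138.66,  61.74]), 'eef_rot': array([-180.  ,   -0.  ,  145.69]), 'wrist_force': array([-1.09,  0.2 ,  0.58]), 'grip_width': np.float64(0.14), 'grip_force': np.float64(34.83)}
```

View pics/w2.png

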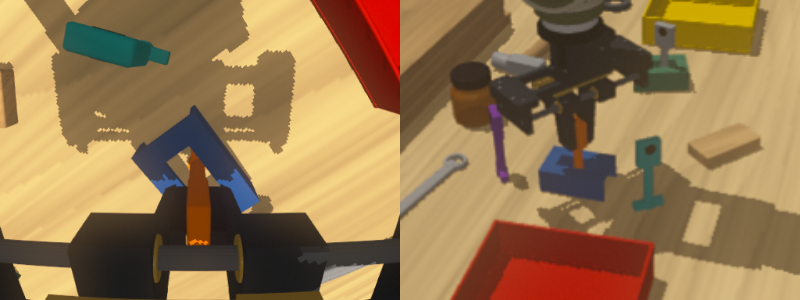

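The wrist and side views show the orange head held between the fingers, with the opening at 12 mm as expected. The anchor is undisturbed. Next I lift 8 mm and twist.

Request:
{"name": "play_rows", "arguments": {"moves": [[[-0.006,0,-0.015,0,0,0,8],[-0.006,0,-0.028,0,0,0,8],[-0.006,0,-0.028,0,0,-0.05,8],[-0.006,0,-0.028,0,0,-0.1,8],[-0.006,0,-0.028,0,0,-0.15,8],[-0.006,0,-0.028,0,0,-0.2,8],[-0.006,0,-0.028,0,0,-0.203,8],[-0.006,0,-0.028,0,0,-0.203,8]]]}}

```text
t: 5.12
ee_pos: [518.8, 137.6, 70.2]
eef_rot: [180.0, 0.0, -177.9]
wrist_force: [0.2, -0.9, -2.0]
grip_width: 0.133
grip_force: 34.8
```

```bash
python3 - <<'E'
from h import *
from station import eyes,monitor
st=monitor.state(); im=eyes.read_camera("wrist")
cv2.imwrite("pics/w3.png",im[110:384,100:440])
print({k:np.round(st[k],2).tolist() for k in("t","ee_pos","eef_rot","wrist_force","moment","grip_width","grip_force")})
E
```

```text
{'t': 5.12, 'ee_pos': [518.8, 137.65, 70.22], 'eef_rot': [180.0, 0.01, -177.93], 'wrist_force': [0.16, -0.88, -2.02], 'moment': [0.08, -0.09, -0.06], 'grip_width': 0.13, 'grip_force': 34.83}
```

View pics/w3.png

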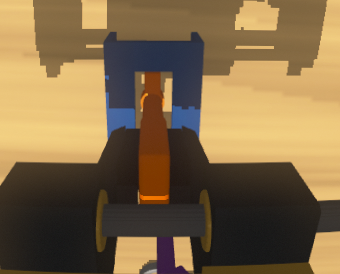

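The hook foot now lies along the slot, and the measured force is only the hook's own weight. Lifting out.

Request:
{"name": "play_rows", "arguments": {"moves": [[[0,0,-0.03,0,0,0,8],[0,0,-0.06,0,0,0,8],[0,0,-0.1,0,0,0,8],[0,0,-0.15,0,0,0,8],[0,0,-0.22,0,0,0,8],[0,0,-0.3,0,0,0,8],[0,0,-0.3,0,0,0,8]]]}}

```text
t: 6.05
ee_pos: [519.6, 137.7, 162.1]
eef_rot: [180.0, 0.2, -177.8]
wrist_force: [0.9, -0.0, -1.9]
grip_width: 0.133
grip_force: 34.8
```

```bash
python3 - <<'E'
from h import *
from station import eyes,monitor
st=monitor.state(); im=eyes.read_camera("side"); im2=eyes.read_camera("wrist")
cv2.imwrite("pics/s4.png",np.hstack([cv2.resize(im[60:384,100:360],(320,400)),cv2.resize(im2,(480,360))[:, :].copy() if 0 else cv2.copyMakeBorder(cv2.resize(im2,(480,360)),0,40,0,0,0)]))
print({k:np.round(st[k],2).tolist() for k in("t","ee_pos","eef_rot","wrist_force","moment","grip_width","grip_force")})
E
```

```text
{'t': 6.05, 'ee_pos': [519.61, 137.7, 162.12], 'eef_rot': [180.0, 0.23, -177.77], 'wrist_force': [0.91, -0.03, -1.91], 'moment': [0.06, -0.19, 0.03], 'grip_width': 0.13, 'grip_force': 34.83}
```

View pics/s4.png

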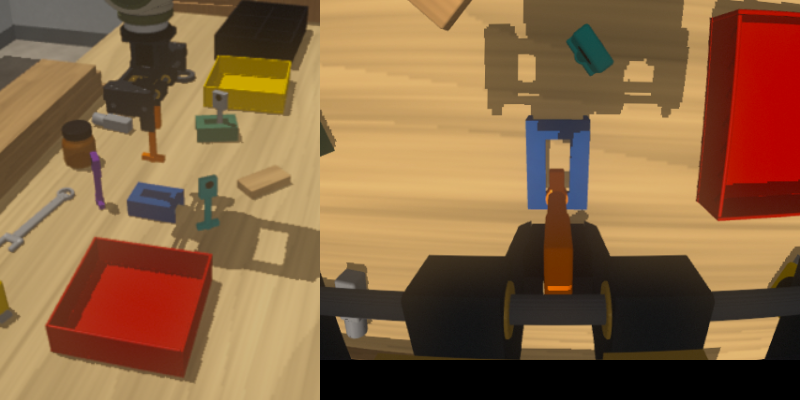

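The hook is clear of the anchor and hangs upright in the gripper, and the anchor stays at the same place. Carrying it to the red bin.

Request:
{"name": "play_rows", "arguments": {"moves": [[[0.163,0.79,0,0,0,0,8],[0.163,0.79,0,0,0,0,8],[0.163,0.79,0,0,0,0,8],[0.163,0.79,0,0,0,0,8],[0.163,0.79,0,0,0,0,8],[0.163,0.79,0,0,0,0,8],[0.163,0.79,0,0,0,0,8]]]}}

```text
t: 7.02
ee_pos: [461.1, 371.4, 159.8]
eef_rot: [-180.0, -0.0, -177.9]
wrist_force: [0.3, 0.1, -1.3]
grip_width: 0.135
grip_force: 34.8
```

```bash
python3 - <<'E'
from h import *
from station import eyes,monitor
st=monitor.state(); i=eyes.camera_info("wrist"); im=eyes.read_camera("wrist")
cv2.imwrite("pics/w5.png",im)
print({k:np.round(st[k],2).tolist() for k in("t","ee_pos","eef_rot","joints","wrist_force","grip_width")})
for b in blobs(im,"red")[:2]:
    ap=cv2.approxPolyDP(cv2.convexHull(b.astype(np.int32)),5,True)[:,0]
    print(ap.tolist(),onz(i,ap,50)[:,:2].round().tolist())
E
```

```text
{'t': 7.02, 'ee_pos': [461.1, 371.41, 159.77], 'eef_rot': [-179.97, -0.04, -177.86], 'joints': [27.53, 30.2, 79.87, -0.01, 69.98, -64.61], 'wrist_force': [0.25, 0.13, -1.34], 'grip_width': 0.14}
[[358, 65], [344, 271], [167, 270], [152, 80], [188, 72]] [[367.0, 443.0], [537.0, 453.0], [542.0, 299.0], [383.0, 294.0], [377.0, 321.0]]
[[363, 141], [352, 272]] [[422.0, 454.0], [538.0, 461.0]]
```

View pics/w5.png

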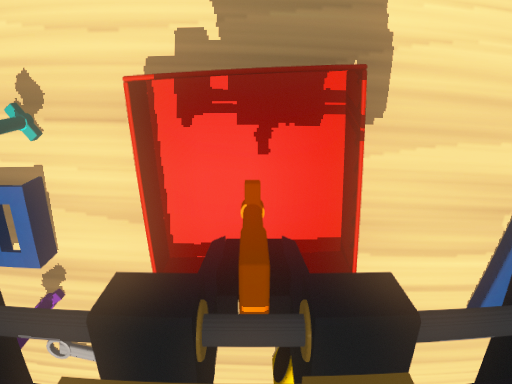

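The wrist view shows the hook over the red bin (rim corners at about (124,77) and (366,65)). The tool is close to the bin centre, so I lower and release.

Request:
{"name": "play_rows", "arguments": {"moves": [[[0,0,0.12,0,0,0,8],[0,0,0.22,0,0,0,8],[0,0,0.28,0,0,0,8],[0,0,0.3,0,0,0,8],[0,0,0.305,0,0,0,8],[0,0,0.308,0,0,0,8],[0,0,0.308,0,0,0,8]]]}}

```text
t: 7.95
ee_pos: [460.9, 372.7, 68.3]
eef_rot: [180.0, 0.1, -177.8]
wrist_force: [0.1, -0.8, -1.9]
grip_width: 0.131
grip_force: 34.8
```

Request:
{"name": "play_rows", "arguments": {"moves": [[[0,0,0,0,0,0,16],[0,0,0,0,0,0,30],[0,0,0,0,0,0,40],[0,0,0,0,0,0,40],[0,0,-0.2,0,0,0,40],[0,0,-0.4,0,0,0,40],[0,0,-0.5,0,0,0,40],[0,0,-0.5,0,0,0,40]]]}}

```text
t: 8.95
ee_pos: [461.3, 372.9, 219.8]
eef_rot: [179.9, 0.2, -177.8]
wrist_force: [-0.5, 0.6, -0.8]
grip_width: 0.454
grip_force: 0.0
```

```bash
python3 - <<'E'
from h import *
from station import eyes,monitor
st=monitor.state(); i=eyes.camera_info("wrist"); im=eyes.read_camera("wrist"); im2=eyes.read_camera("side")
cv2.imwrite("pics/w6.png",np.hstack([cv2.resize(im,(400,300)),cv2.resize(im2,(400,300))]))
print({k:np.round(st[k],2).tolist() for k in("t","ee_pos","eef_rot","joints","wrist_force","grip_width")})
for b in blobs(im,"blue")[:2]:
    ap=cv2.approxPolyDP(cv2.convexHull(b.astype(np.int32)),5,True)[:,0]
    print(ap.tolist(),onz(i,ap,32)[:,:2].round().tolist())
E
```

```text
{'t': 8.95, 'ee_pos': [461.31, 372.92, 219.79], 'eef_rot': [179.89, 0.23, -177.77], 'joints': [27.64, 27.24, 75.23, 0.0, 77.28, -64.59], 'wrist_force': [-0.49, 0.64, -0.78], 'grip_width': 0.45}
[[505, 169], [511, 185], [511, 274], [501, 302], [456, 287], [449, 277]] [[458.0, 647.0], [476.0, 660.0], [591.0, 698.0], [633.0, 698.0], [608.0, 626.0], [594.0, 613.0]]
[[53, 168], [66, 238], [24, 236], [9, 169]] [[476.0, 163.0], [558.0, 165.0], [559.0, 113.0], [479.0, 111.0]]
```

View pics/w6.png

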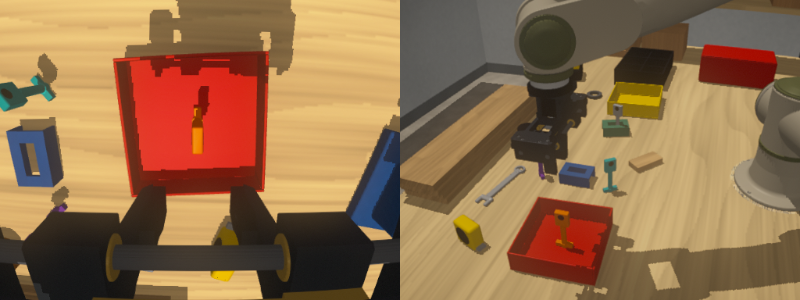

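The hook stands upright and free in the middle of the red bin. The anchor still sits at about (518,138), yaw 2°, so I move over it with the fingers open.

Request:
{"name": "play_rows", "arguments": {"moves": [[[-0.159,-0.79,0,0,0,0,88],[-0.159,-0.79,0,0,0,0,88],[-0.159,-0.79,0,0,0,0,88],[-0.159,-0.79,0,0,0,0,88],[-0.159,-0.79,0,0,0,0,88],[-0.159,-0.79,0,0,0,0,88],[-0.159,-0.79,0,0,0,0,88],[-0.159,-0.79,0,0,0,0,88]]]}}

```text
t: 10.05
ee_pos: [517.3, 138.6, 217.5]
eef_rot: [180.0, -0.0, -177.7]
wrist_force: [0.7, 0.3, 0.2]
grip_width: 1.004
grip_force: 0.0
```

```bash
python3 - <<'E'
from h import *
from station import eyes,monitor
st=monitor.state(); i=eyes.camera_info("wrist"); im=eyes.read_camera("wrist")
print({k:np.round(st[k],2).tolist() for k in("t","ee_pos","eef_rot","joints","wrist_force","grip_width")})
for c,z in (("blue",32),("turq",98),("purple",98)):
  for b in blobs(im,c)[:2]:
    ap=cv2.approxPolyDP(cv2.convexHull(b.astype(np.int32)),4,True)[:,0]
    print(c,ap.tolist(),onz(i,ap,z)[:,:2].round().tolist())
E
```

```text
{'t': 10.05, 'ee_pos': [517.27, 138.57, 217.51], 'eef_rot': [179.99, -0.02, -177.68], 'joints': [2.45, 20.23, 85.88, 0.01, 73.91, -89.87], 'wrist_force': [0.69, 0.29, 0.23], 'grip_width': 1.0}
blue [[280, 122], [277, 201], [226, 201], [225, 122]] [[476.0, 163.0], [558.0, 165.0], [560.0, 112.0], [479.0, 109.0]]
turq [[261, 51], [277, 40], [292, 62], [289, 66], [268, 61]] [[417.0, 140.0], [408.0, 151.0], [423.0, 163.0], [426.0, 161.0], [423.0, 145.0]]
purple [[274, 280], [253, 297], [246, 292], [269, 276]] [[611.0, 161.0], [630.0, 143.0], [625.0, 136.0], [606.0, 156.0]]
purple [[254, 240], [248, 252], [245, 248]] [[570.0, 141.0], [582.0, 136.0], [579.0, 133.0]]
```

Request:
{"name": "play_rows", "arguments": {"moves": [[[0,0.003,0.2,0,0,0,88],[0,0.003,0.38,0,0,0,88],[0,0.003,0.52,0,0,0,88],[0,0.003,0.62,0,0,0,88],[0,0.003,0.67,0,0,0,88],[0,0.003,0.695,0,0,0,88],[0,0.003,0.695,0,0,0,88],[0,0.003,0.695,0,0,0,88]]]}}

```text
t: 11.1
ee_pos: [518.1, 138.6, 10.2]
eef_rot: [180.0, 0.1, -177.8]
wrist_force: [-0.5, -0.7, 0.1]
grip_width: 1.0
grip_force: 0.0
```

Request:
{"name": "play_rows", "arguments": {"moves": [[[0,0,0,0,0,0,65],[0,0,0,0,0,0,58],[0,0,0,0,0,0,52],[0,0,0,0,0,0,50],[0,0,0,0,0,0,50],[0,0,0,0,0,0,50]]], "force": 35}}

```text
t: 11.85
ee_pos: [517.6, 138.4, 9.3]
eef_rot: [-180.0, 0.0, -177.8]
wrist_force: [0.1, -1.0, 2.4]
grip_width: 0.632
grip_force: 35.0
```

Request:
{"name": "play_rows", "arguments": {"moves": [[[0,0,-0.05,0,0,0,50],[0,0,-0.15,0,0,0,50],[0,0,-0.3,0,0,0,50],[0,0,-0.45,0,0,0,50],[0,0,-0.58,0,0,0,50],[0,0,-0.58,0,0,0,50],[0,0,-0.58,0,0,0,50]]]}}

```text
t: 12.72
ee_pos: [516.7, 138.5, 181.7]
eef_rot: [180.0, -0.1, -177.8]
wrist_force: [0.6, -0.2, -3.8]
grip_width: 0.633
grip_force: 35.0
```

Request:
{"name": "play_rows", "arguments": {"moves": [[[0.11,-0.79,0,0,0,0,50],[0.11,-0.79,0,0,0,0,50],[0.11,-0.79,0,0,0,0,50],[0.11,-0.79,0,0,0,0,50],[0.11,-0.79,0,0,0,0,50],[0.11,-0.79,0,0,0,0,50]]]}}

```text
t: 13.48
ee_pos: [493.2, -99.0, 181.9]
eef_rot: [179.9, -0.1, -177.8]
wrist_force: [0.2, 0.6, -3.1]
grip_width: 0.633
grip_force: 35.0
```

Request:
{"name": "play_rows", "arguments": {"moves": [[[0.11,-0.79,0,0,0,0,50],[0.11,-0.79,0,0,0,0,50],[0.11,-0.79,0,0,0,0,50],[0.11,-0.79,0,0,0,0,50],[0.11,-0.79,0,0,0,0,50],[0.11,-0.79,0,0,0,0,50],[0.11,-0.79,0,0,0,0,50]]]}}

```text
t: 14.35
ee_pos: [470.6, -336.0, 183.1]
eef_rot: [180.0, -0.0, -177.6]
wrist_force: [-0.2, 0.4, -3.5]
grip_width: 0.631
grip_force: 35.0
```

```bash
python3 - <<'E'
from h import *
from station import eyes,monitor
st=monitor.state(); i=eyes.camera_info("wrist"); im=eyes.read_camera("wrist"); im2=eyes.read_camera("side")
cv2.imwrite("pics/w7.png",np.hstack([cv2.resize(im,(400,300)),cv2.resize(im2,(400,300))]))
print({k:np.round(st[k],2).tolist() for k in("t","ee_pos","eef_rot","joints","wrist_force","grip_width")})
for b in blobs(im,"yellow")[:3]:
    ap=cv2.approxPolyDP(cv2.convexHull(b.astype(np.int32)),5,True)[:,0]
    print(ap.tolist(),onz(i,ap,50)[:,:2].round().tolist())
E
```

```text
{'t': 14.35, 'ee_pos': [470.64, -336.04, 183.13], 'eef_rot': [179.97, -0.01, -177.64], 'joints': [-47.13, 27.24, 80.86, 0.01, 71.93, -139.5], 'wrist_force': [-0.17, 0.41, -3.52], 'grip_width': 0.63}
[[347, 62], [342, 240], [152, 258], [124, 75]] [[374.0, -267.0], [528.0, -252.0], [554.0, -428.0], [390.0, -443.0]]
[[279, 230], [278, 265], [228, 267], [227, 230]] [[520.0, -311.0], [556.0, -309.0], [560.0, -356.0], [522.0, -358.0]]
```

View pics/w7.png

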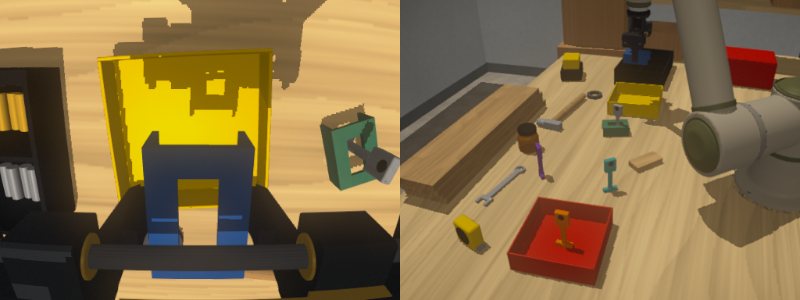

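The wrist view shows the anchor held over the yellow bin, whose near rim corners are at about (124,75) and (347,62). That puts the bin centre near (471,-343), so I lower with a small correction and release.

Request:
{"name": "play_rows", "arguments": {"moves": [[[0,-0.023,0.15,0,0,0,50],[0,-0.023,0.3,0,0,0,50],[0,-0.023,0.42,0,0,0,50],[0,-0.023,0.5,0,0,0,50],[0,-0.023,0.54,0,0,0,50],[0,-0.023,0.556,0,0,0,50],[0,-0.023,0.56,0,0,0,50],[0,-0.023,0.56,0,0,0,50]]]}}

```text
t: 15.45
ee_pos: [470.6, -344.9, 16.0]
eef_rot: [-179.9, 0.0, -177.8]
wrist_force: [0.4, 0.5, -4.1]
grip_width: 0.632
grip_force: 35.0
```

Request:
{"name": "play_rows", "arguments": {"moves": [[[0,0,0,0,0,0,60],[0,0,0,0,0,0,70],[0,0,0,0,0,0,72],[0,0,-0.1,0,0,0,72],[0,0,-0.3,0,0,0,72],[0,0,-0.5,0,0,0,72],[0,0,-0.7,0,0,0,72],[0,0,-0.7,0,0,0,72],[0,0,-0.7,0,0,0,72]]]}}

```text
t: 16.58
ee_pos: [470.1, -344.3, 224.3]
eef_rot: [179.9, -0.0, -177.8]
wrist_force: [0.1, -0.7, -0.4]
grip_width: 0.819
grip_force: 0.0
```

```bash
python3 - <<'E'
from h import *
from station import eyes,monitor
st=monitor.state(); i=eyes.camera_info("wrist"); im=eyes.read_camera("wrist"); im2=eyes.read_camera("side")
cv2.imwrite("pics/w8.png",np.hstack([cv2.resize(im,(400,300)),cv2.resize(im2,(400,300))]))
print({k:np.round(st[k],2).tolist() for k in("t","ee_pos","wrist_force","grip_width","grip_force")})
for c,z in(("blue",36),("yellow",50)):
  for b in blobs(im,c)[:1]:
    ap=cv2.approxPolyDP(cv2.convexHull(b.astype(np.int32)),5,True)[:,0]
    print(c,ap.tolist(),onz(i,ap,z)[:,:2].round().tolist())
E
```

```text
{'t': 16.58, 'ee_pos': [470.06, -344.35, 224.34], 'wrist_force': [0.11, -0.66, -0.43], 'grip_width': 0.82, 'grip_force': 0.0}
blue [[273, 123], [279, 141], [277, 200], [227, 200], [226, 151], [235, 122]] [[431.0, -327.0], [448.0, -320.0], [511.0, -318.0], [513.0, -370.0], [460.0, -372.0], [431.0, -364.0]]
yellow [[343, 65], [339, 237], [314, 244], [179, 249], [170, 237], [149, 75]] [[374.0, -267.0], [545.0, -251.0], [554.0, -277.0], [565.0, -420.0], [551.0, -429.0], [389.0, -443.0]]
```

View pics/w8.png

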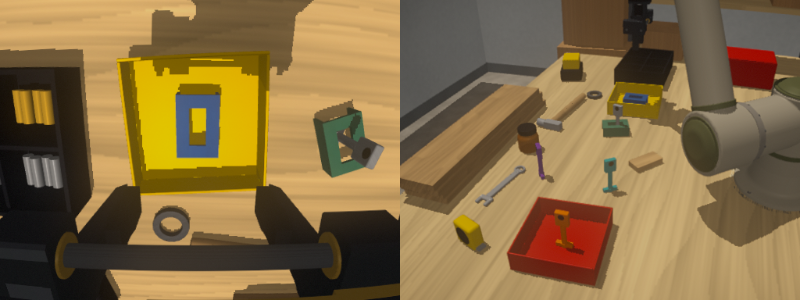

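The anchor lies flat near the centre of the yellow bin. The hook still stands in the red bin at about (562,228) in the combined picture, and the gripper is clear of everything.

```bash
python3 -c "
from station import ticket
print(ticket.finish_job())"
```

```text
the job is handed in; nothing more can be done
None
```

I twisted the orange hook out of the blue anchor, set the hook in the red bin and the anchor in the yellow bin, and handed the job in after about 17 s of robot time; the last pictures show both released and resting near their bin centres, but the hand-in returned no verdict.

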